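# Draw the rolling pin out of the covered pan

### The arm

A 6-joint arm with a two-finger parallel gripper is mounted at the origin on a cart in front of the work surface, level with it; the furniture and walls round the work are solid. World frame = base frame: x ahead of the robot, y to its left, z up, the work surface at z = 0. Lengths are in m, angles in degrees, forces in N, time in s.
With the tool pointing down it reaches from about 0.35 to 0.875 m from the base axis. Payload 4.2 kg.
Tool frame: the origin (TCP) lies between the finger pads; the fingertips stand 17 mm ahead of it and the grasp point (between the pads) lies 2 mm behind it; z points along the fingers, y is the line along which they close (so a half turn about z gives the same grasp; the last joint's range is limited). The gripper opens to 87 mm and grips with 3 to 60 N. Pads are 19 mm wide; open, the fingers measure 117 mm over their backs; the gripper's body (75 mm by 190 mm) begins 51 mm behind the grasp point.
Start: joints at [91.307, 22.042, 0.453, 0, -68.411, -14.817], TCP at [0.146, 0.608, 0.24] pointing down, gripper open.
Joint ranges: [-179.83, 179.83], [-69.29, 118.12], [-61.27, 80.66], [-181.25, 117.63], [-171.15, -9.14], [-177.46, 177.46]. Speed limits (degrees/s): [159.86, 159.86, 180, 180, 180, 180].

### API

Orientations are given as a 3x3 rotation matrix whose columns are the frame's x, y, z axes.
In Python, from station import r gives the robot as it stands.
- The arm moves only by the tool servo_tool, never from a script. Its argument "targets" is a list of rows, each a list of 5 numbers: the shift along the world's x, y, z in units of 30 mm (1.0 is 30 mm), then the turn about the world's z in rad, then the finger opening in mm, from 0 to 87. In form: [[x, y, z, turn, gripper], ...]. A call has exactly 5 rows; each row is the pose to reach, as a shift and turn from the pose commanded when the call began; what a row does not reach only later rows make up. A row lasts 1/12 s, in which the tool goes at most 41.7 mm and 7.16 degrees, less where a joint would pass 70% of its speed; a pose out of reach is approached as far as the arm can. A call with a gripper value outside its range is refused whole. The fingers move at their own pace and stop on an object; the grip force is fixed at half the most. Time passes only in rows, so rows that repeat a pose let the fingers close, or fill a call up. It gives the time, the measured TCP pose, the force, the opening and the grip force at its end, in the units of the state.
- r.sense(): the state, without advancing time (a new reading comes with each control period).
- r.capture(name): name is "scene" or "top" or "wrist"; returns a dict with "pixels" (420x560x3 uint8, red, green, blue), "fx", "fy", "cx", "cy" (pixels), "world_from_camera" (4x4, takes a point from camera to world coordinates). Camera axes: x right, y down, z forward; pixel columns grow to the right and rows downward; lengths in m; the calibration is good to about 2 mm. A picture is of the moment at which its call begins. There is no depth.
- r.finish_job(): hands the job in; it is judged then, once.
The state is a dict: "time_s": time; "joints": joint angles; "joint_velocities": joint speeds; "effort": joint torques, N m; "tcp_pos": TCP position; "ee_rot": TCP orientation; "wrist_force": force on the tool from outside, world axes, zero at the start; "moment": the same for the moment, N m; "gripper_width": opening from 0.0 (shut) to 1.0 (fully open); "gripper_force": force on a finger pad.
Only numpy, scipy, OpenCV 4.12 (cv2) and the standard library are available. Lean on these libraries where they do the work, as an engineer would, in place of code of your own. Each camera call takes 0.05 s, during which the arm holds its last target. There are 200 camera calls.

### The job

The small wooden rolling pin lies in the covered steel pan and is longer than the window in the pan's cover. Grip it through the window, slide it back under the wide part of the cover, tilt its red-banded end up and draw it out diagonally without forcing it against the steel. Finish while still holding it in the gripper: still, level, over the pan and about a hand's breadth clear above it, with everything else on the counter left as it was.

Things in the scene. Friction and masses are not known exactly. Their poses are not given: they have to be found in the camera images.
- pan: Brushed-steel covered pan, fixed to the counter, 335 x 140 mm, walls 5 mm. Origin on the counter; x along its length, z up. Inside free from x = -170 to +155 mm, y = -65 to +65 mm; floor 5 mm high. Fixed flat cover, underside 75 mm, top 79 mm above the counter, with one window: so the cover is wide at the -x end (125 mm deep inside) and a narrow lip (30 mm) at the +x end.
- window (a point): Centre of the rectangular window in the pan's cover, at its rim's top: pan x = +40 mm, y = 0, 82 mm above the counter. Axes as the pan's. Free window 170 mm along x (pan x = -45 to +125) by 120 mm along y, edged with a fixed round rolled rim 8 mm thick (74 to 82 mm above the counter).
- saddle (a point): Middle of the seat of the front one of two fixed white plastic saddles in the pan that carry the pin: pan x = +100 mm, y = 0, 27 mm above the counter; the other stands at pan x = -70 mm. Each 12 mm thick along x and 50 mm wide across y, with cheeks up to 36.5 mm on both sides of the pin.
- pin: Loose straight rolling pin of light wood with round ends, 26 mm diameter, 240 mm long, 0.1 to 0.2 kg. Origin at its middle on its axis; x runs along it to the end with the red band. At the start it lies on the saddles along the pan's x, axis 40 mm above the counter, middle at pan x = +15 to +27 mm: red end under the narrow lip, plain end under the wide cover.
- red_end (a point): Tip of the pin's red-banded end (120 mm along +x from its middle).
- plain_end (a point): Tip of the pin's other end (120 mm along -x from its middle).
- sauce_bottle_0: Bystander: red-capped glass sauce bottle, 57 mm wide, 220 mm tall, left of the pan. Origin under its centre.
- oil_bottle: Bystander: oil bottle, 58 mm wide, 281 mm tall, left of the pan. Origin under its centre.
- call_bell: Bystander: counter bell, 75 mm wide, 60 mm tall, right of the pan. Origin under its centre.
- pizza_cutter: Bystander: pizza wheel with black handle, lying flat, 210 x 66 x 26 mm, right of the pan. Origin under its centre, x along it towards the wheel.
- ramekin: Bystander: small white bowl, 80 mm wide, 36 mm tall, right of the pan. Origin under its centre.

How it is judged (in metres and radians):
On the way:
1. the pin's red end is up through the window while its plain end is still inside under the cover (z of red_end in the frame of pan above 0.095 m and z of plain_end in the frame of pan below 0.07 m and x of plain_end in the frame of pan below -0.045 m), for 0.1 s.
At the end, for the whole second after the job is handed in: The pin is held between the fingers, still, level within about 11 degrees, both its ends more than 125 mm above the counter (43 mm above the pan's rim), its middle within 200 mm of the pan's origin seen from above, and not touching the pan (height (world z) of each of red_end, plain_end above 0.125 m and angle between pin's own x axis and vertical between 1.37 and 1.77 rad and horizontal distance between pin and pan below 0.2 m and contact force between the fingers and pin above 2 N and contact force between pin and pan below 0.1 N and linear speed of pin below 0.03 m/s and angular speed of pin below 0.2 rad/s); the arm keeps its last pose, push and grip.
It fails at once if the pin is forced against the pan with more than 35 N (contact force between pin and pan above 35 N).
It fails at once if a bottle, the bell, the pizza wheel or the bowl is disturbed (moved more than 25 mm) (distance of any of sauce_bottle_0, oil_bottle, call_bell, pizza_cutter, ramekin from where it was at the start of the episode above 0.025 m).
It also fails if it takes over 38 s, if anything falls off the work surface, if the arm or the gripper's body presses on something with over 40 N, if the wrist force passes 120 N, or if a joint passes its speed limit or range.

## Working session

There is one attempt and no reset: what is moved stays moved. The work goes in short steps, Python scripts to look and compute and a tool call to move; the robot and the scene stay as the last step left them, time stands still between calls to the robot, and variables do not carry over. Pictures are saved under pics/ and viewed, at most 12 in all, crops included, and the job is handed in when it is done.

Besides the shell and the picture viewer there is one more tool, called as name(argument=value, ...) on one line, values as JSON. servo_tool: Moves the arm, as the interface text tells. Its arguments: {"type":"object","properties":{"targets":{"type":"array","items":{"type":"array","items":{"type":"number"}}}},"required":["targets"]}

```bash
ls; mkdir -p pics; cat > h.py <<'E'
import numpy as np, cv2
from station import r
def cap(n,f):
    d=r.capture(n); cv2.imwrite(f'pics/{f}.png',d['pixels'][:,:,::-1]); np.savez(f'pics/{f}.npz',**d); return d
def ray(d,u,v):
    T=np.array(d['world_from_camera']); c=np.array([(u-d['cx'])/d['fx'],(v-d['cy'])/d['fy'],1.]); return T[:3,3],T[:3,:3]@c
def plane(d,u,v,z):
    o,q=ray(d,u,v); return o+q*(z-o[2])/q[2]
def tri(obs):
    A=np.zeros((3,3));b=np.zeros(3)
    for d,u,v in obs:
        o,q=ray(d,u,v);q=q/np.linalg.norm(q);P=np.eye(3)-np.outer(q,q);A+=P;b+=P@o
    return np.linalg.solve(A,b)
E
python3 - <<'E'
from h import *
for n in("scene","top","wrist"):
    d=cap(n,n+"0"); print(n,d['fx'],np.round(d['world_from_camera'],3).tolist())
a=np.vstack([np.hstack([cv2.imread('pics/top0.png'),]),])
s=r.sense(); print(s)
E
```

```text
pics
scene 513.4130634229157 [[-0.999, -0.023, 0.048, 0.442], [-0.053, 0.544, -0.838, 1.544], [-0.007, -0.839, -0.544, 1.107], [0.0, 0.0, 0.0, 1.0]]
top 412.8759353983294 [[-0.002, -0.99, 0.143, 0.305], [-0.998, 0.01, 0.054, -0.106], [-0.055, -0.143, -0.988, 1.566], [0.0, 0.0, 0.0, 1.0]]
wrist 376.9993026933264 [[-0.234, -0.938, -0.257, 0.216], [-0.972, 0.227, 0.06, 0.591], [0.002, 0.263, -0.965, 0.384], [0.0, 0.0, 0.0, 1.0]]
{'time_s': 0.15, 'joints': array([ 9.13046557e+01,  2.20790880e+01,  3.99165361e-01, -1.93189524e-02,
       -6.84107800e+01, -1.48144670e+01]), 'joint_velocities': array([ 0.02132452, -0.190738  ,  0.26316   ,  0.23448909, -0.03425524,
        0.0229452 ]), 'effort': array([-4.54047968e-04, -3.91053343e+01,  1.87586546e+01,  4.22229588e+00,
        1.24003264e-02, -1.36180374e-04]), 'tcp_pos': array([0.14591966, 0.60730247, 0.23874002]), 'ee_rot': array([[ 9.72300897e-01, -2.33732516e-01, -2.77399939e-04],
       [-2.33732658e-01, -9.72299603e-01, -1.58976720e-03],
       [ 1.01864436e-04,  1.61056950e-03, -9.99998698e-01]]), 'wrist_force': array([ 0.03904572, -1.18883999,  0.70336768]), 'moment': array([0.01761247, 0.03037685, 0.02404977]), 'gripper_force': 0.0, 'gripper_width': 0.9998268471939427}
```

View pics/top0.png

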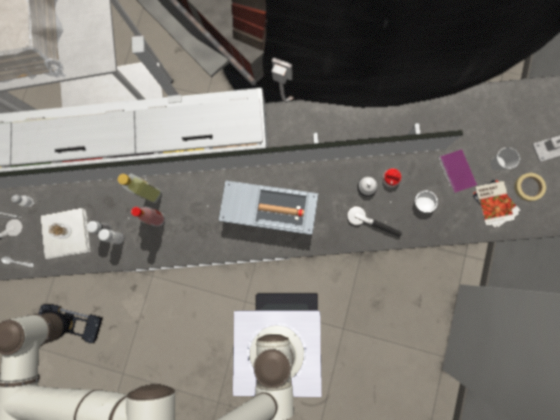

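View pics/scene0.png

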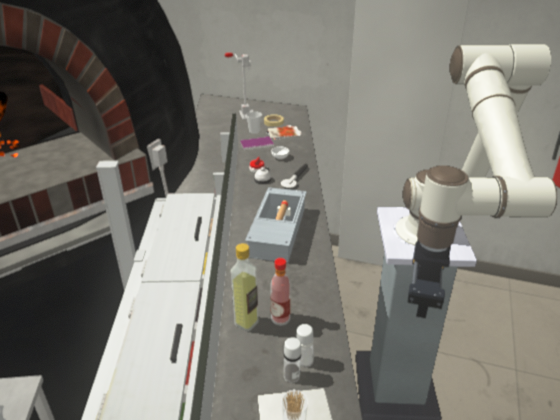

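View pics/wrist0.png

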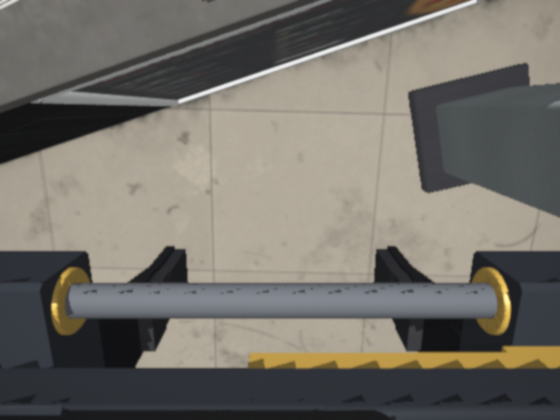

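The scene shows the pan lying in world −y as its +x (red end right at top-view (300,212)). The pan's outline is about (222,183) to (317,243), and the bottles at (140,187) and (148,216) are between it and the arm.

```bash
python3 - <<'E'
from h import *
d=dict(np.load('pics/top0.npz'));s=dict(np.load('pics/scene0.npz'))
im=d['pixels'];hsv=cv2.cvtColor(im,cv2.COLOR_RGB2HSV)
m=((hsv[...,0]>8)&(hsv[...,0]<22)&(hsv[...,1]>90)&(hsv[...,2]>100)).astype(np.uint8)
m[:170]=0;m[250:]=0;m[:,:215]=0;m[:,325:]=0
p=np.argwhere(m)[:,::-1]; print(len(p),cv2.minAreaRect(p.astype(np.float32)))
for n,(u,v,z) in dict(c1=(226,183,.079),c2=(317,190,.079),c3=(312,243,.079),c4=(221,232,.079),pinA=(259,208,.04),pinB=(303,212,.04),sauce=(137,212,.22),oil=(124,180,.28),bell=(368,186,.03)).items(): print(n,plane(d,u,v,z).round(3))
E
```

```text
211 ((280.79998779296875, 209.3999786376953), (44.406307220458984, 5.374011516571045), 8.13010311126709)
c1 [0.62  0.182 0.079]
c2 [ 0.589 -0.154  0.079]
c3 [ 0.396 -0.133  0.079]
c4 [0.438 0.197 0.079]
pinA [0.531 0.063 0.04 ]
pinB [ 0.514 -0.102  0.04 ]
sauce [0.495 0.455 0.22 ]
oil [0.592 0.478 0.28 ]
bell [ 0.612 -0.347  0.03 ]
```

servo_tool(targets=[[0.5,-0.3,1.2,0,87],[1.2,-1,2.4,0,87],[2,-2,3.5,0,87],[3,-3,4.5,0,87],[4,-4,5,0,87]])

```text
time_s: 0.57
tcp_pos: [0.2496, 0.5044, 0.3805]
ee_rot: [[0.973, -0.232, 0.001], [-0.232, -0.973, 0.003], [0.0, -0.003, -1.0]]
wrist_force: [0.0, 1.0, 0.9]
gripper_width: 0.998
gripper_force: 0.0
```

servo_tool(targets=[[0.6,-1,0,-0.12,87],[1.2,-2,0,-0.24,87],[1.8,-3.1,0,-0.36,87],[2.4,-4.2,0,-0.48,87],[3,-5.2,0,-0.6,87]])

```text
time_s: 0.98
tcp_pos: [0.3393, 0.3467, 0.378]
ee_rot: [[0.666, -0.746, -0.0], [-0.746, -0.666, -0.0], [-0.0, 0.0, -1.0]]
wrist_force: [0.8, 0.1, 0.3]
gripper_width: 0.999
gripper_force: 0.0
```

servo_tool(targets=[[0.6,-1,0,-0.12,87],[1.2,-2,0,-0.24,87],[1.8,-3.1,0,-0.36,87],[2.4,-4.2,0,-0.48,87],[3,-5.2,0,-0.6,87]])

```text
time_s: 1.4
tcp_pos: [0.4292, 0.1908, 0.3781]
ee_rot: [[0.129, -0.992, -0.0], [-0.992, -0.129, 0.0], [-0.0, 0.0, -1.0]]
wrist_force: [0.4, 1.7, 0.6]
gripper_width: 0.998
gripper_force: 0.0
```

servo_tool(targets=[[0.6,-1,0,-0.12,87],[1.1,-2,-0.3,-0.24,87],[1.4,-2.8,-0.6,-0.24,75],[1.8,-3.6,-0.6,-0.24,60],[1.8,-3.6,-0.6,-0.24,60]])

```text
time_s: 1.82
tcp_pos: [0.4837, 0.0816, 0.359]
ee_rot: [[-0.109, -0.994, -0.002], [-0.994, 0.109, -0.002], [0.002, 0.002, -1.0]]
wrist_force: [0.0, 0.2, -0.3]
gripper_width: 0.852
gripper_force: 0.0
```

```bash
python3 - <<'E'
from h import *
d=cap("wrist","w1"); s=r.sense(); print(s['tcp_pos'],s['time_s'],np.round(d['world_from_camera'],3).tolist())
E
```

```text
[0.48335355 0.08302378 0.35933584] 1.8667 [[-0.994, 0.107, 0.027, 0.476], [0.11, 0.959, 0.26, 0.011], [0.002, 0.262, -0.965, 0.505], [0.0, 0.0, 0.0, 1.0]]
```

View pics/w1.png

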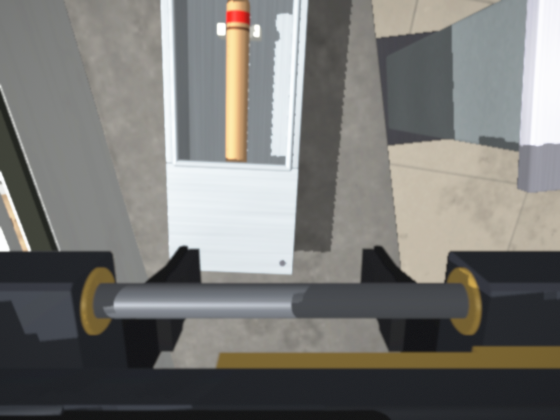

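The wrist view shows the wide cover's back edge at row ~270 (cols 168–293), the rear rim at row ~165 (cols 172–292), and the pin at col ~237 with its red band at row 18. I'll take a second view further along.

servo_tool(targets=[[0.4,-0.9,0,0,55],[0.8,-1.8,0,0,55],[1,-2.7,0,0,55],[1,-2.7,0,0,55],[1,-2.7,0,0,55]])

```text
time_s: 2.28
tcp_pos: [0.513, 0.0036, 0.3598]
ee_rot: [[-0.106, -0.994, -0.001], [-0.994, 0.106, 0.0], [-0.0, 0.001, -1.0]]
wrist_force: [-0.9, -0.3, -0.4]
gripper_width: 0.635
gripper_force: 0.0
```

```bash
python3 - <<'E'
from h import *
d=cap("wrist","w2"); s=r.sense(); print(s['tcp_pos'],s['time_s'],np.round(d['world_from_camera'],3).tolist())
E
```

```text
[0.51287037 0.00430769 0.3599515 ] 2.3333 [[-0.994, 0.103, 0.028, 0.506], [0.107, 0.959, 0.262, -0.068], [0.001, 0.264, -0.965, 0.505], [0.0, 0.0, 0.0, 1.0]]
```

View pics/w2.png

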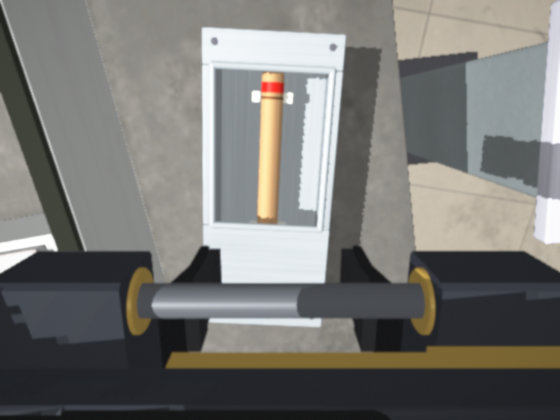

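The second view shows the whole window: rim inner corners near (215,70), (328,70), (320,226), (214,226); pan front corners at (203,28) and (345,35); pin along col 264–272 with the band at (272,88).

```bash
python3 - <<'E'
from h import *
V=[dict(np.load(f'pics/w{i}.npz')) for i in(1,2)]
F=[]
for d in V:
    hsv=cv2.cvtColor(d['pixels'],cv2.COLOR_RGB2HSV).astype(int);h,s,v=hsv[...,0],hsv[...,1],hsv[...,2]
    roi=np.zeros(h.shape,bool);roi[:240,160:350]=1
    red=roi&((h<5)|(h>174))&(s>150); wood=roi&(h>8)&(h<25)&(s>70)&(v>110)
    rp=np.argwhere(red).mean(0)[::-1]
    ys=np.unique(np.argwhere(wood)[:,0]);c=[(y,np.flatnonzero(wood[y]).mean(),wood[y].sum()) for y in ys if wood[y].sum()>14]
    c=np.array(c); k=np.polyfit(c[:,0],c[:,1],1); F.append((rp,k,c[:,0].min(),c[:,0].max())); print(rp,k,c[[0,-1]].round(1))
P=tri([(V[i],*F[i][0]) for i in(0,1)]); print('band tri',P)
# plane through pin image lines -> intersect = pin axis
n=[]
for d,f in zip(V,F):
    o,a=ray(d,np.polyval(f[1],50),50);_,b=ray(d,np.polyval(f[1],150),150);m=np.cross(a,b);n.append((m/np.linalg.norm(m),o))
for d,f in zip(V,F):
    for y in(60,150): print('pin axis z=.045',plane(d,np.polyval(f[1],y),y,.04).round(4))
d=V[1]
# edges: print grey profiles
g=[cv2.cvtColor(q['pixels'],cv2.COLOR_RGB2GRAY) for q in V]
print('v2 row150',g[1][150,195:240].tolist(),g[1][150,300:350].tolist())
print('v2 col235',g[1][20:85,235].tolist(),g[1][210:240,235].tolist())
print('v1 row100',g[0][100,155:190].tolist(),g[0][100,270:315].tolist()); print('v1 col205',g[0][145:180,205].tolist(), g[0][255:285,230].tolist())
E
```

```text
[237.72173913  16.23913043] [-1.10869919e-02  2.37192529e+02] [[  0.  237.5  20. ]
 [160.  236.   19. ]]
[272.3  87. ] [-3.85936828e-02  2.75180206e+02] [[ 73.  272.5  20. ]
 [222.  267.5  18. ]]
band tri [ 0.51193597 -0.09110024  0.04896297]
pin axis z=.045 [ 0.52  -0.048  0.04 ]
pin axis z=.045 [0.5356 0.0539 0.04  ]
pin axis z=.045 [ 0.5085 -0.1208  0.04  ]
pin axis z=.045 [ 0.5243 -0.0187  0.04  ]
v2 row150 [149, 150, 149, 150, 151, 153, 160, 197, 235, 245, 245, 243, 242, 243, 246, 251, 252, 241, 208, 168, 134, 115, 110, 109, 110, 114, 125, 134, 139, 140, 142, 143, 144, 143, 143, 142, 142, 141, 140, 141, 142, 141, 139, 139, 139] [143, 163, 201, 228, 237, 239, 239, 238, 237, 237, 237, 237, 237, 236, 236, 237, 238, 239, 237, 231, 216, 201, 214, 238, 252, 254, 250, 232, 200, 188, 217, 233, 237, 236, 228, 198, 140, 97, 87, 87, 87, 87, 87, 87, 87, 86, 85, 86, 87, 88]
v2 col235 [137, 136, 136, 135, 137, 137, 137, 144, 169, 211, 235, 241, 242, 244, 245, 245, 245, 245, 245, 244, 244, 244, 244, 244, 244, 244, 244, 244, 245, 245, 245, 245, 245, 245, 245, 246, 246, 246, 245, 244, 242, 233, 
[... 300 characters left out ...]
, 148, 148, 154, 185, 229, 246, 248, 247, 245, 243, 243, 249, 253, 246, 218, 177, 142, 119, 108, 106, 106, 106, 105, 105, 105, 104, 104, 106, 113, 126] [139, 141, 152, 186, 224, 235, 237, 237, 237, 237, 236, 236, 236, 235, 235, 235, 236, 235, 236, 244, 251, 252, 242, 214, 178, 182, 220, 234, 235, 233, 225, 194, 138, 95, 83, 83, 83, 83, 82, 82, 82, 82, 81, 81, 82]
v1 col205 [134, 134, 134, 135, 134, 135, 135, 135, 135, 135, 135, 135, 135, 136, 139, 152, 181, 215, 231, 237, 233, 224, 222, 233, 241, 243, 243, 243, 241, 240, 240, 240, 240, 240, 239] [231, 231, 230, 230, 230, 230, 229, 229, 229, 229, 228, 228, 229, 231, 231, 226, 206, 169, 147, 142, 142, 142, 142, 141, 140, 139, 135, 119, 93, 76]
```

```bash
python3 - <<'E'
from h import *
V=[dict(np.load(f'pics/w{i}.npz')) for i in(1,2)]
ex=np.array([-.152,-.9884,0]);ey=np.array([.9884,-.152,0]);O=np.array([.5243,-.0187,0])
f=lambda d,u,v,z:((plane(d,u,v,z)-O)@ex*1000).round(1)
g=lambda d,u,v,z:((plane(d,u,v,z)-O)@ey*1000).round(1)
print('front outer(160)',f(V[1],235,29,.079),'back outer(-175)',f(V[0],230,271.5,.079))
print('rear rim(-45)',f(V[1],235,222.7,.078),f(V[0],205,161,.078),'front rim(125)',f(V[1],235,68.5,.078))
print('y: outer +70',g(V[1],202,150,.079),g(V[0],163.5,100,.079),'outer -70',g(V[1],335.5,150,.079),g(V[0],302,100,.079))
# rim height from two views: rear rim line
A=tri([(V[1],235,222.7)]*1+[(V[0],205,161)]) if 0 else None
for z in(.06,.07,.08,.09): print(z,f(V[1],235,222.7,z),f(V[0],205,161,z))
print('band',((np.array([.51194,-.0911,.049])-O)@ex*1000).round(1))
E
```

```text
front outer(160) 127.2 back outer(-175) -217.1
rear rim(-45) -83.2 -83.1 front rim(125) 88.8
y: outer +70 74.7 74.4 outer -70 -75.1 -75.6
0.06 -88.9 -85.7
0.07 -85.7 -84.2
0.08 -82.6 -82.8
0.09 -79.5 -81.4
band 73.4
```

servo_tool(targets=[[0.1,-1,0,-0.046,45],[0.17,-2.11,0,-0.046,45],[0.17,-2.11,-1.2,-0.046,45],[0.17,-2.11,-2.4,-0.046,45],[0.17,-2.11,-3,-0.046,45]])

```text
time_s: 2.75
tcp_pos: [0.5159, -0.0584, 0.2663]
ee_rot: [[-0.15, -0.989, -0.005], [-0.989, 0.15, 0.001], [-0.0, 0.006, -1.0]]
wrist_force: [0.0, 0.9, -1.3]
gripper_width: 0.52
gripper_force: 0.0
```

servo_tool(targets=[[0,0,-1.2,0,45],[0,0,-2.4,0,45],[0,0,-3,0,45],[0,0,-3,0,45],[0,0,-3,0,45]])

```text
time_s: 3.17
tcp_pos: [0.5182, -0.0584, 0.1801]
ee_rot: [[-0.148, -0.989, -0.001], [-0.989, 0.148, -0.001], [0.001, 0.001, -1.0]]
wrist_force: [-0.7, -0.8, 1.0]
gripper_width: 0.516
gripper_force: 0.0
```

```bash
python3 - <<'E'
from h import *
d=cap("wrist","w3"); s=r.sense(); print(s['tcp_pos'],s['ee_rot'].round(3).tolist(),s['time_s'],s['gripper_width'])
E
```

```text
[ 0.51917166 -0.0584954   0.18141987] [[-0.148, -0.989, 0.002], [-0.989, 0.148, -0.0], [-0.0, -0.002, -1.0]] 3.2167 0.5199002601096339
```

View pics/w3.png

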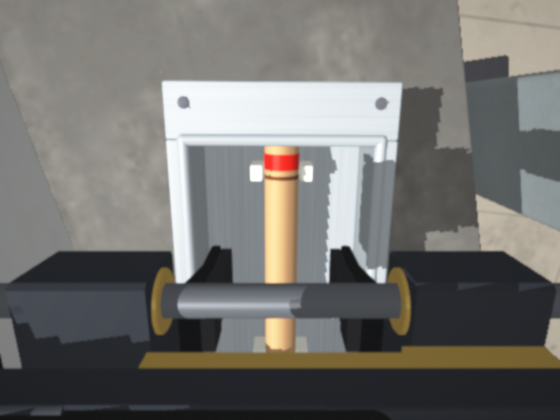

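The pin at col 281 is centred between the fingers (222 and 340), and the front saddle is at row 173. Descending.

servo_tool(targets=[[0,0,-1,0,45],[0,0,-1.9,0,45],[0,0,-2.7,0,45],[0,0,-3.3,0,45],[0,0,-3.6,0,45]])

```text
time_s: 3.63
tcp_pos: [0.5187, -0.0589, 0.072]
ee_rot: [[-0.15, -0.989, 0.001], [-0.989, 0.15, 0.0], [-0.0, -0.001, -1.0]]
wrist_force: [0.8, 0.5, 0.5]
gripper_width: 0.514
gripper_force: 0.0
```

servo_tool(targets=[[0,0,-0.4,0,45],[0,0,-0.8,0,45],[0,0,-1.1,0,45],[0,0,-1.1,0,45],[0,0,-1.1,0,45]])

```text
time_s: 4.05
tcp_pos: [0.5191, -0.0592, 0.04]
ee_rot: [[-0.15, -0.989, 0.002], [-0.989, 0.15, 0.0], [-0.0, -0.002, -1.0]]
wrist_force: [0.7, -0.3, 0.2]
gripper_width: 0.515
gripper_force: 0.0
```

servo_tool(targets=[[0,0,0,0,35],[0,0,0,0,20],[0,0,0,0,10],[0,0,0,0,10],[0,0,0,0,10]])

```text
time_s: 4.47
tcp_pos: [0.5183, -0.0594, 0.0396]
ee_rot: [[-0.15, -0.989, 0.001], [-0.989, 0.15, 0.0], [-0.0, -0.001, -1.0]]
wrist_force: [-0.8, 0.8, 2.4]
gripper_width: 0.288
gripper_force: 30.0
```

servo_tool(targets=[[0,0,0.1,0,10],[0.06,0.4,0.1,0,10],[0.12,0.8,0.1,0,10],[0.18,1.2,0.1,0,10],[0.18,1.2,0.1,0,10]])

```text
time_s: 4.88
tcp_pos: [0.5243, -0.021, 0.0421]
ee_rot: [[-0.148, -0.989, 0.001], [-0.989, 0.148, 0.0], [-0.0, -0.001, -1.0]]
wrist_force: [0.0, -0.3, -1.1]
gripper_width: 0.289
gripper_force: 30.0
```

servo_tool(targets=[[0.04,0.25,0,0,10],[0.08,0.5,0,0,10],[0.11,0.7,0,0,10],[0.11,0.7,0,0,10],[0.11,0.7,0,0,10]])

```text
time_s: 5.3
tcp_pos: [0.5268, -0.002, 0.042]
ee_rot: [[-0.15, -0.989, -0.0], [-0.989, 0.15, -0.0], [0.0, 0.0, -1.0]]
wrist_force: [0.1, 0.5, -0.7]
gripper_width: 0.288
gripper_force: 30.0
```

```bash
python3 - <<'E'
from h import *
d=cap("wrist","w4"); s=r.sense(); print(s['tcp_pos'],s['wrist_force'],s['moment'],s['time_s'])
E
```

```text
[ 0.52669886 -0.00235003  0.04199095] [ 0.16469348 -0.02069978 -1.58922683] [ 0.00501384 -0.0075136  -0.01270021] 5.35
```

View pics/w4.png

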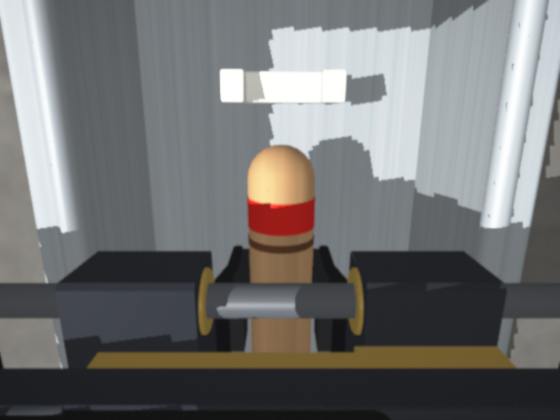

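The pin has slid back: its red tip is at (281,146), free of the lip, and the front saddle is empty at row 86.

```bash
python3 - <<'E'
from h import *
d=dict(np.load('pics/w4.npz'));ex=np.array([-.152,-.9884,0]);O=np.array([.530,.0181,0])
for z in(.043,.048): print((plane(d,281,146,z)-O)@ex, (plane(d,281,210,.055)-O)@ex)
s=r.sense();print('tcp',(s['tcp_pos']-O)@ex)
print('saddle edges z36.5',(plane(d,285,70,.0365)-O)@ex,(plane(d,285,102,.0365)-O)@ex)
E
```

```text
0.07786511407320139 0.05593082556919245
0.07835654854086864 0.05593082556919245
tcp 0.020714588328188857
saddle edges z36.5 0.10562537191726636 0.09402237005071853
```

servo_tool(targets=[[0,0,0.15,0,10],[0,0,0.3,0,10],[0,0,0.45,0,10],[0,0,0.6,0,10],[0,0,0.7,0,10]])

```text
time_s: 5.77
tcp_pos: [0.5269, -0.0027, 0.0638]
ee_rot: [[-0.151, -0.989, 0.001], [-0.989, 0.151, 0.0], [-0.0, -0.001, -1.0]]
wrist_force: [1.3, -0.8, -3.5]
gripper_width: 0.293
gripper_force: 30.0
```

servo_tool(targets=[[0,0,0.04,0,10],[0,0,0.08,0,10],[0,0,0.12,0,10],[0,0,0.16,0,10],[0,0,0.16,0,10]])

```text
time_s: 6.18
tcp_pos: [0.5266, -0.0026, 0.0678]
ee_rot: [[-0.15, -0.989, -0.001], [-0.989, 0.15, -0.0], [0.0, 0.001, -1.0]]
wrist_force: [0.4, -2.1, -3.1]
gripper_width: 0.291
gripper_force: 30.0
```

servo_tool(targets=[[0,0,0.08,0,10],[0,0,0.16,0,10],[0,0,0.24,0,10],[0,0,0.32,0,10],[0,0,0.32,0,10]])

```text
time_s: 6.6
tcp_pos: [0.5268, -0.0023, 0.078]
ee_rot: [[-0.15, -0.989, 0.0], [-0.989, 0.15, 0.0], [-0.0, -0.0, -1.0]]
wrist_force: [-1.2, -1.0, -2.8]
gripper_width: 0.29
gripper_force: 30.0
```

servo_tool(targets=[[0,0,0.06,0,10],[0,0,0.12,0,10],[0,0,0.18,0,10],[0,0,0.18,0,10],[0,0,0.18,0,10]])

```text
time_s: 7.02
tcp_pos: [0.527, -0.0023, 0.083]
ee_rot: [[-0.15, -0.989, 0.001], [-0.989, 0.15, 0.0], [-0.0, -0.0, -1.0]]
wrist_force: [-0.1, 0.9, -2.6]
gripper_width: 0.289
gripper_force: 30.0
```

```bash
python3 - <<'E'
from h import *
d=cap("wrist","w5"); s=r.sense(); print(s['tcp_pos'],s['wrist_force'],s['moment'],s['time_s'])
E
```

```text
[ 0.52697146 -0.00229771  0.08297965] [ 0.31202922  0.96912503 -2.25112077] [-0.04018293 -0.0646437   0.02523479] 7.0667
```

View pics/w5.png

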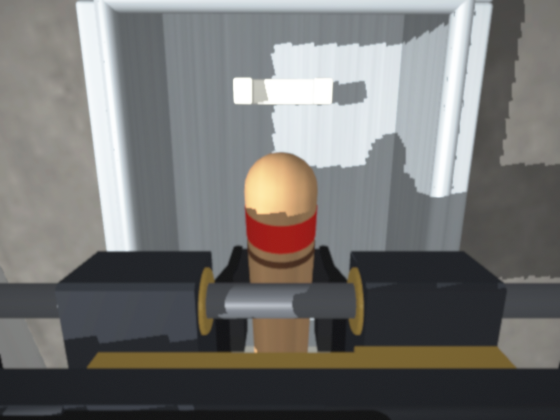

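The red end now stands clearly higher (tip at (281,153), band wider at 70 px), at about 18° from the geometry. I'll draw it out along its axis.

servo_tool(targets=[[-0.07,-0.45,0.15,0,10],[-0.14,-0.9,0.3,0,10],[-0.21,-1.35,0.45,0,10],[-0.28,-1.8,0.6,0,10],[-0.28,-1.8,0.6,0,10]])

```text
time_s: 7.48
tcp_pos: [0.5181, -0.0591, 0.1021]
ee_rot: [[-0.153, -0.988, 0.001], [-0.988, 0.153, -0.0], [0.0, -0.001, -1.0]]
wrist_force: [-0.3, -0.6, -2.6]
gripper_width: 0.288
gripper_force: 30.0
```

servo_tool(targets=[[-0.07,-0.45,0.15,0,10],[-0.14,-0.9,0.3,0,10],[-0.21,-1.35,0.45,0,10],[-0.28,-1.8,0.6,0,10],[-0.28,-1.8,0.6,0,10]])

```text
time_s: 7.9
tcp_pos: [0.5103, -0.1125, 0.1202]
ee_rot: [[-0.153, -0.988, 0.002], [-0.988, 0.153, -0.0], [-0.0, -0.002, -1.0]]
wrist_force: [0.1, 0.6, -0.6]
gripper_width: 0.293
gripper_force: 30.0
```

```bash
python3 - <<'E'
from h import *
d=cap("scene","s6"); s=r.sense(); print(s['tcp_pos'],s['wrist_force'],s['moment'],s['time_s'])
im=cv2.imread('pics/s6.png')[160:280,220:340]; cv2.imwrite('pics/s6c.png',cv2.resize(im,None,fx=5,fy=5,interpolation=cv2.INTER_CUBIC))
E
```

```text
[ 0.51030868 -0.11169544  0.11975234] [ 0.46889914 -0.4488636  -0.03648881] [ 0.04491434 -0.04132054 -0.01831191] 7.95
```

View pics/s6c.png

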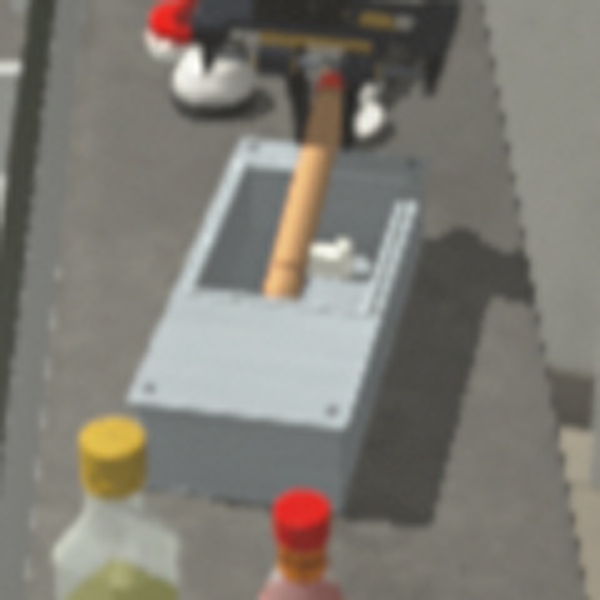

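The scene crop shows the pin nearly out: its plain end at crop (283,290) is just at the rear rim, and the red end is high in the gripper. Next I'll finish the draw, lift, then level it by lowering the plain end onto the wide cover.

servo_tool(targets=[[-0.08,-0.5,0.17,0,10],[-0.1,-0.6,0.5,0,10],[-0.1,-0.6,0.9,0,10],[-0.1,-0.6,1.4,0,10],[-0.1,-0.6,1.8,0,10]])

```text
time_s: 8.37
tcp_pos: [0.5075, -0.1282, 0.1743]
ee_rot: [[-0.15, -0.989, 0.001], [-0.989, 0.15, -0.0], [-0.0, -0.001, -1.0]]
wrist_force: [0.3, -0.2, -1.1]
gripper_width: 0.29
gripper_force: 30.0
```

servo_tool(targets=[[0.06,0.4,0.1,0,10],[0.12,0.8,0.1,0,10],[0.18,1.2,0.1,0,10],[0.24,1.6,0.1,0,10],[0.25,1.65,0,0,10]])

```text
time_s: 8.78
tcp_pos: [0.515, -0.0765, 0.1726]
ee_rot: [[-0.148, -0.989, 0.0], [-0.989, 0.148, 0.0], [-0.0, -0.0, -1.0]]
wrist_force: [0.4, 0.3, -1.0]
gripper_width: 0.289
gripper_force: 30.0
```

```bash
python3 - <<'E'
from h import *
d=cap("scene","s7"); s=r.sense(); O=np.array([.530,.0181,0]);print(s['tcp_pos'],(s['tcp_pos']-O)@[-.152,-.9884,0],s['wrist_force'],s['time_s'])
im=cv2.imread('pics/s7.png')[160:280,220:340]; cv2.imwrite('pics/s7c.png',cv2.resize(im,None,fx=5,fy=5,interpolation=cv2.INTER_CUBIC))
E
```

```text
[ 0.51430492 -0.07700046  0.17163461] 0.0963829426652907 [-0.38415843 -0.08179449 -2.41787672] 8.8333
```

View pics/s7c.png

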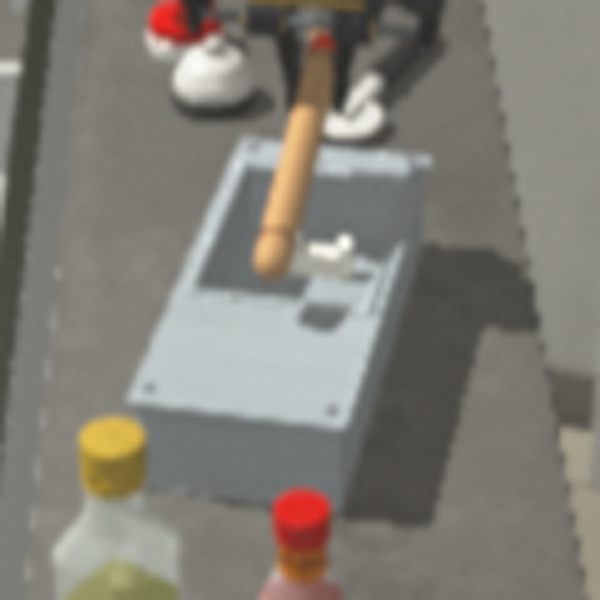

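The pin is clear of the pan: plain end at crop (268,265), hanging low over the rear rim. Now I'll lower it onto the cover to level it.

servo_tool(targets=[[0,0,-0.15,0,10],[0,0,-0.3,0,10],[0,0,-0.5,0,10],[0,0,-0.7,0,10],[0,0,-0.9,0,10]])

```text
time_s: 9.25
tcp_pos: [0.5142, -0.0793, 0.1449]
ee_rot: [[-0.151, -0.989, -0.001], [-0.989, 0.151, -0.0], [0.0, 0.001, -1.0]]
wrist_force: [-0.0, 0.4, -1.3]
gripper_width: 0.29
gripper_force: 30.0
```

servo_tool(targets=[[0,0,-0.15,0,10],[0,0,-0.3,0,10],[0,0,-0.45,0,10],[0,0,-0.6,0,10],[0,0,-0.75,0,10]])

```text
time_s: 9.67
tcp_pos: [0.5149, -0.0791, 0.1233]
ee_rot: [[-0.151, -0.989, 0.001], [-0.989, 0.151, -0.0], [-0.0, -0.001, -1.0]]
wrist_force: [0.7, -1.4, 0.9]
gripper_width: 0.291
gripper_force: 30.0
```

servo_tool(targets=[[0,0,-0.15,0,10],[0,0,-0.3,0,10],[0,0,-0.45,0,10],[0,0,-0.6,0,10],[0,0,-0.7,0,10]])

```text
time_s: 10.08
tcp_pos: [0.5144, -0.0789, 0.1018]
ee_rot: [[-0.151, -0.989, -0.0], [-0.989, 0.151, -0.0], [0.0, 0.0, -1.0]]
wrist_force: [-1.0, -0.7, 1.8]
gripper_width: 0.288
gripper_force: 30.0
```

servo_tool(targets=[[0,0,-0.05,0,10],[0,0,-0.1,0,10],[0,0,-0.15,0,10],[0,0,-0.15,0,10],[0,0,-0.15,0,10]])

```text
time_s: 10.5
tcp_pos: [0.5146, -0.0789, 0.0979]
ee_rot: [[-0.15, -0.989, 0.0], [-0.989, 0.15, 0.0], [-0.0, -0.0, -1.0]]
wrist_force: [0.2, -0.7, 1.6]
gripper_width: 0.289
gripper_force: 30.0
```

servo_tool(targets=[[0,0,0.4,0,10],[0,0,1,0,10],[0,0,1.6,0,10],[0,0,2.2,0,10],[0,0,2.5,0,10]])

```text
time_s: 10.92
tcp_pos: [0.5153, -0.0788, 0.1748]
ee_rot: [[-0.15, -0.989, 0.003], [-0.989, 0.15, 0.0], [-0.001, -0.003, -1.0]]
wrist_force: [0.7, -0.7, -0.8]
gripper_width: 0.289
gripper_force: 30.0
```

servo_tool(targets=[[0,0,0.2,0,10],[0,0,0.2,0,10],[0,0,0.2,0,10],[0,0,0.2,0,10],[0,0,0.2,0,10]])

```text
time_s: 11.33
tcp_pos: [0.5139, -0.079, 0.1777]
ee_rot: [[-0.151, -0.989, -0.002], [-0.989, 0.151, -0.0], [0.001, 0.002, -1.0]]
wrist_force: [-0.0, 0.3, -1.2]
gripper_width: 0.287
gripper_force: 30.0
```

```bash
python3 - <<'E'
from h import *
d=cap("scene","s8"); s=r.sense(); O=np.array([.530,.0181,0]);print(s['tcp_pos'],(s['tcp_pos']-O)@[-.152,-.9884,0],s['wrist_force'],s['time_s'],s['gripper_force'])
im=cv2.imread('pics/s8.png')[160:280,220:340]; cv2.imwrite('pics/s8c.png',cv2.resize(im,None,fx=5,fy=5,interpolation=cv2.INTER_CUBIC))
E
```

```text
[ 0.51400634 -0.07897157  0.1778393 ] 0.0983765717526543 [ 0.15113569  0.34647499 -1.66049567] 11.3833 29.99939203262329
```

View pics/s8c.png

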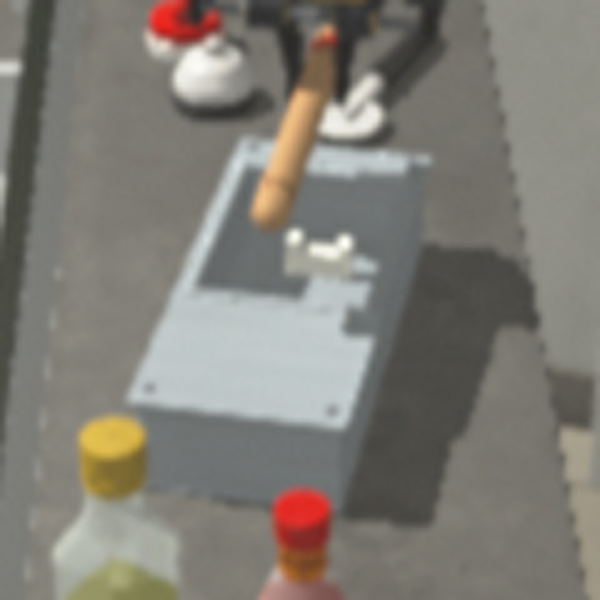

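The plain end now sits much higher, at crop (266,222). I'll compute the tilt numerically, with a later frame to check for creep.

servo_tool(targets=[[0,0,0,0,10],[0,0,0,0,10],[0,0,0,0,10],[0,0,0,0,10],[0,0,0,0,10]])

```text
time_s: 11.8
tcp_pos: [0.5145, -0.0789, 0.1789]
ee_rot: [[-0.15, -0.989, -0.0], [-0.989, 0.15, 0.0], [-0.0, 0.0, -1.0]]
wrist_force: [-0.4, -0.4, -1.7]
gripper_width: 0.288
gripper_force: 30.0
```

```bash
python3 - <<'E'
from h import *
d2=cap("scene","s9");s=r.sense();ex=np.array([-.152,-.9884,0]);ey=np.array([.9884,-.152,0]);t=s['tcp_pos']
for d in(dict(np.load('pics/s7.npz')),dict(np.load('pics/s8.npz')),d2):
    hsv=cv2.cvtColor(d['pixels'],cv2.COLOR_RGB2HSV).astype(int);h,q,v=np.moveaxis(hsv,2,0)
    m=((h>6)&(h<25)&(q>70)&(v>90)).astype(np.uint8);m[:165]=0;m[235:]=0;m[:,:265]=0;m[:,:]*=1;m[:,295:]=0
    _,L,S,_=cv2.connectedComponentsWithStats(m);k=1+S[1:,4].argmax();p=np.argwhere(L==k)
    pts=[]
    for y in range(p[:,0].max()-12,p[:,0].max()-1):
        u=p[p[:,0]==y,1].mean();o,w=ray(d,u,y);a=((t-o)@ey)/(w@ey);X=o+a*w;pts.append(((X-t)@ex,X[2]))
    o,w=ray(d,p[p[:,0]>p[:,0].max()-3,1].mean(),p[:,0].max()+.5)
    # tip lower silhouette: solve on tilt for s=-.1697 (cap centre), radius 13 mm below ray
    best=min(np.radians(np.arange(-20,40,.25)),key=lambda th:abs(np.linalg.norm(np.cross((t-ex*.1697*np.cos(th)-[0,0,.1697*np.sin(th)])-o,w/np.linalg.norm(w)))-.013) + (0 if True else 0))
    # height where tip-centre, image ray of cap centre
    C=[(np.degrees(th), (lambda c:(d['fy']*c[1]/c[2]+d['cy']))((np.linalg.inv(d['world_from_camera'])@np.r_[t-ex*.1697*np.cos(th)-np.array([0,0,.1697*np.sin(th)]),1])[:3])) for th in np.radians([-10,0,10,20])]
    print('tip bottom row',p[:,0].max(),'cap-centre rows by tilt',np.round(C,1).tolist())
print(s['tcp_pos'],s['wrist_force'])
E
```

```text
tip bottom row 215 cap-centre rows by tilt [[-10.0, 191.6], [0.0, 199.4], [10.0, 206.3], [20.0, 212.1]]
tip bottom row 205 cap-centre rows by tilt [[-10.0, 191.6], [0.0, 199.4], [10.0, 206.3], [20.0, 212.1]]
tip bottom row 205 cap-centre rows by tilt [[-10.0, 191.6], [0.0, 199.4], [10.0, 206.3], [20.0, 212.1]]
[ 0.51451176 -0.0789392   0.17886799] [ 0.64417229  0.01074811 -2.3493129 ]
```

The cap centre is at row ~201, which is a tilt of about 2°, and there's no creep between the two frames. Both ends are near z = 0.17 m, so I'll hand it in.

```bash
python3 -c "
from station import r
print(r.finish_job())"
```

```text
the job is handed in; nothing more can be done
None
```

I drew the rolling pin out through the window and handed the job in at about 12 s. It was held at 30 N, still and within about 2° of level, roughly 80 mm above the pan. The hand-in returned no verdict, and I did not measure whether the bystanders had moved.

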